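# Centre-mark the round stone blank with the automatic punch

### The job

Centre-mark the round stone blank: stand the automatic punch on the middle of its top face and press the sleeve straight down until the spring inside trips with a snap and the sleeve is fully down. Then let the sleeve spring back up and leave the punch standing upright on the middle of the blank.

Things in the scene. Friction and masses are not known exactly. Their poses are not given: they have to be found in the camera images.
- punch_grip (a point): Place to hold the punch: on the sleeve's axis, 78 mm above the underside of its foot; z up. The punch, loose, steel, 0.4 kg, 114 mm tall, stands upright on the table. With the sleeve up, heights above the underside: collar 40 mm across 26-34, bright barrel 26 mm across with two dark bands 34-108, dark cap 25 mm across 108-114. A white plaster baluster as tall is a bystander.
- punch_sleeve (a joint): How far the sleeve is pushed down towards the foot, m: 0 = fully up (rest), 0.014 = fully down. It starts to move at 4 N and stiffens to about 11 N at 4 mm, then trips: the force falls away to 2 N or so and it snaps down to the stop at 14 mm. It may be pressed through the held barrel or on the cap; arm and grip give, so press some 3 mm beyond the 14 (not over 25 N). Let go, it springs back to 0.
- punch_point (a point): The punch's marking point: centre of the underside of its flat dark round foot (50 mm across, 9 mm thick, carrying the 14 mm rod on which the sleeve slides), 78 mm below punch_grip when the sleeve is up; z along the punch's axis, up.
- round_blank_top (a point): Centre of the top face of the round white marble blank: a loose disc 110 mm across and 28 mm thick (0.7 kg) lying flat on the table, its top 28 mm above the table; z up. The square blank (96 mm) and the oblong one (62 by 130 mm), of the same marble and thickness, are bystanders.
There are look-alikes about, which are no part of the job. What is shaped like the part that bears punch_grip but yellow is not meant.

How it is judged:
On the way:
1. the sleeve is pushed past its trip to the bottom while the punch stands upright on the middle of the round blank (horizontal distance between punch_point and round_blank_top below 0.016 m and z of punch_point in the frame of round_blank_top between -0.004 and 0.005 m and angle between punch_point's own z axis and vertical below 0.18 rad and value of joint punch_sleeve above 0.0105 m), for 0.1 s.
At the end, for the whole second after the job is handed in: The punch stands released and upright (within 10 degrees), the centre of its foot within 16 mm of the centre of the round blank's top face and resting on it, the sleeve sprung back up (less than 3 mm down), the blank lying flat on the table (horizontal distance between punch_point and round_blank_top below 0.016 m and z of punch_point in the frame of round_blank_top between -0.004 and 0.005 m and angle between punch_point's own z axis and vertical below 0.18 rad and value of joint punch_sleeve below 0.003 m and angle between round_blank_top's own z axis and vertical below 0.1 rad and height (world z) of round_blank_top below 0.034 m); the robot touches nothing.
It also fails if it takes over 35 s, if anything falls off the work surface, if the arm or the gripper's body presses on something with over 40 N, if the wrist force passes 120 N, or if a joint passes its speed limit or range.

### The arm

A 6-joint arm with a two-finger parallel gripper is mounted at the origin on the work surface. World frame = base frame: x ahead of the robot, y to its left, z up, the work surface at z = 0. Lengths are in m, angles in rad, forces in N, time in s.
With the tool pointing down it reaches from about 0.25 to 0.725 m from the base axis. Payload 9.7 kg.
Tool frame: the origin (TCP) lies on the centre line of the jaws, within the pads' length; the fingertips stand 25 mm ahead of it and the grasp point (between the pads) lies 6 mm ahead of it; x points along the fingers, z is the direction in which the jaws open and shut, and the axes are right-handed (so a half turn about x gives the same grasp; the last joint's range is limited). The gripper opens to 85 mm and grips with 20 to 120 N. Pads are 22 mm wide; open, the fingers measure 114 mm over their backs; the gripper's body (76 mm by 85 mm) begins 54 mm behind the grasp point. The pads swing forward as they close: fully open they stand 13 mm farther back than shut.
Start: joints at [-1.311, 0.087, 0.176, 1.66, 0, 1.571], TCP at [0.141, -0.532, 0.226] pointing down, gripper open.
Joint ranges: [-3.13, 3.13], [-0.85, 1.81], [-1.15, 1.24], [-2.2, 2.28], [-1.44, 1.52], [-3.14, 3.14]. Speed limits (rad/s): [2.22, 2.22, 2.57, 3.14, 3.14, 3.14].

### API

Orientations are given as a 3x3 rotation matrix whose columns are the frame's x, y, z axes.
In Python, from workcell import manip gives the robot as it stands. Calls block until the motion is done:
- manip.move_ptp(position, orientation): joint-space move of the TCP to a pose.
- manip.move_linear(position, frame=None, vel=0.15, stop_force=None): straight line of the TCP; frame=None keeps the orientation; vel is the mean speed in m/s. With stop_force (N) it stops when the force on the tool has changed by that much, and returns True; else False.
- manip.set_joints(angles): joint-space move.
- manip.move_gripper(opening, newtons=None): opening from 0.0 (shut) to 1.0 (fully open); newtons is the grip in N (None keeps the last); returns when the fingers have stopped.
- manip.hold(seconds).
- manip.inverse_kinematics(position, orientation): joint angles nearest the present ones, or None.
- manip.get_state(): the state.
- manip.grab_frame(name): name is "scene" or "top"; returns the picture (420x560x3 uint8, blue, green, red); there is no depth.
- manip.camera_info(name): a dict with "fx", "fy", "cx", "cy" (pixels), "rvec" (rotation vector, rad) and "tvec" (3), from world to camera coordinates, as OpenCV has them. Camera axes: x right, y down, z forward; pixel columns grow to the right and rows downward; lengths in m; the calibration is good to about 2 mm. A picture is of the moment at which its call begins. camera_info takes no time and is no camera call.
A pose or a line that the arm cannot do raises manip.Unreachable and nothing moves.
- manip.close_job(): hands the job in, once; it reports no verdict.
The state is a dict: "t": time; "q": joint angles; "joint_vel": joint speeds; "effort": joint torques, N m; "eef_pos": TCP position; "ee_rot": TCP orientation; "wrist_force": force on the tool from outside, world axes, zero at the start; "wrist_torque": the same for the moment, N m; "finger_gap": opening from 0.0 (shut) to 1.0 (fully open).
Only numpy, scipy, OpenCV 4.12 (cv2) and the standard library are available. Lean on these libraries where they do the work, as an engineer would, in place of code of your own. Each camera call takes 0.05 s, during which the arm holds its last target.

## Working session

There is one attempt and no reset: what is moved stays moved. The work goes in short steps, each a Python script; the robot and the scene stay as the last script left them, time stands still between calls to the robot, and variables do not carry over. Pictures are saved under pics/ and viewed, and the job is handed in when it is done.

```bash
mkdir -p pics; ls; python3 - <<'E'
from workcell import manip
import cv2
for n in("scene","top"):
    cv2.imwrite(f"pics/{n}0.png",manip.grab_frame(n)); print(n,manip.camera_info(n))
s=manip.get_state();print(s['t'],s['eef_pos'],s['ee_rot'],s['finger_gap'])
E
```

```text
pics
scene {'fx': 530.1875748181812, 'fy': 530.1875748181812, 'cx': 283.85779869705357, 'cy': 207.83831940517683, 'rvec': array([ 2.24291303,  0.59892232, -0.27476241]), 'tvec': array([-0.43631075, -0.10981776,  1.28635745])}
top {'fx': 533.6695678960486, 'fy': 533.6695678960486, 'cx': 280.6222494987072, 'cy': 204.43611446998844, 'rvec': array([ 2.1534299 , -2.19992639,  0.07112968]), 'tvec': array([7.28759857e-04, 5.04880754e-01, 9.21048419e-01])}
0.1 [ 0.14123868 -0.53136566  0.22566772] [[-2.54641659e-04  9.66456130e-01  2.56831626e-01]
 [ 1.10317014e-03  2.56831749e-01 -9.66455501e-01]
 [-9.99999359e-01  3.72291491e-05 -1.13156561e-03]] 1.0006785912283882
```

View pics/scene0.png

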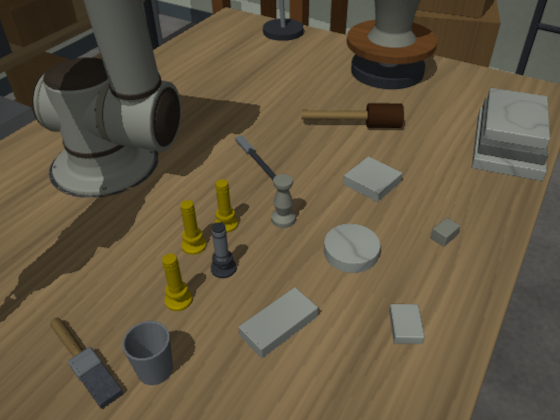

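View pics/top0.png

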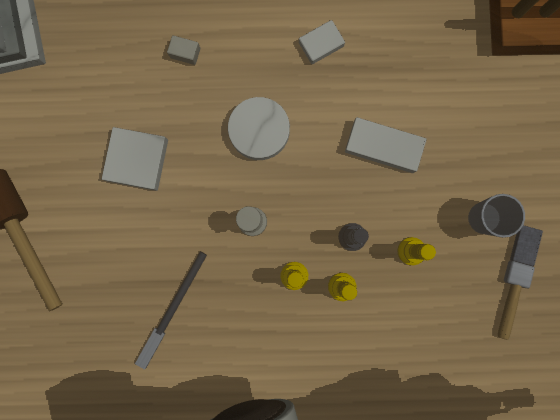

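The scene view shows the steel punch at about (222,250) and the round blank at (352,248). In the top view they are at (352,237) and (259,128). Three yellow look-alikes stand near the punch. Next I'll zoom in and measure.

```bash
cat > h.py <<'E'
import numpy as np,cv2
from workcell import manip
def cam(n):
    c=manip.camera_info(n);K=np.array([[c['fx'],0,c['cx']],[0,c['fy'],c['cy']],[0,0,1]]);return K,c['rvec'],c['tvec']
def ray(n,px):
    K,r,t=cam(n);R=cv2.Rodrigues(r)[0];return -R.T@t,R.T@np.linalg.solve(K,[px[0],px[1],1.])
def onz(n,px,z):
    o,d=ray(n,px);return o+d*(z-o[2])/d[2]
def proj(n,P):
    K,r,t=cam(n);return cv2.projectPoints(np.atleast_2d(np.array(P,float)),r,t,K,None)[0][:,0]
E
python3 - <<'E'
from h import *
a=cv2.imread('pics/scene0.png');b=cv2.imread('pics/top0.png')
A=cv2.resize(a[200:300,170:270],None,fx=4,fy=4,interpolation=cv2.INTER_CUBIC)
B=cv2.resize(b[190:290,300:400],None,fx=4,fy=4,interpolation=cv2.INTER_CUBIC)
cv2.imwrite('pics/z0.png',np.hstack([A,B]))
# blank
for n,im,c in(('top',b,(259,128)),('scene',a,(352,248))):
    hsv=cv2.cvtColor(im,cv2.COLOR_BGR2HSV)
    m=((hsv[...,1]<60)&(hsv[...,2]>(110))).astype(np.uint8)
    for k in cv2.findContours(m,0,2)[0]:
        if cv2.pointPolygonTest(k,c,False)>=0:
            e=cv2.fitEllipse(cv2.convexHull(k));print(n,e,cv2.contourArea(k),onz(n,e[0],.028))
            if n=='top':
                w=np.array([onz(n,p[0],.028)[:2] for p in cv2.convexHull(k)],np.float32);print(cv2.minEnclosingCircle(w))
    print(hsv[c[1],c[0]])
p=onz('top',(352,240),.009);print('punch approx',p, proj('scene',p), proj('top',[[*p[:2],.114],[*p[:2],0]]))
E
```

```text
top ((258.4924621582031, 126.87419891357422), (60.540283203125, 61.85706329345703), 94.19097137451172) 2871.0 [0.64235304 0.02606795 0.028     ]
((0.6426846981048584, 0.025686869397759438), 0.055063746869564056)
[ 34  16 130]
scene ((350.9842224121094, 246.859375), (49.1942253112793, 55.3337287902832), 87.86209869384766) 1853.5 [0.64746542 0.013987   0.028     ]
[ 51  14 131]
punch approx [ 0.43971412 -0.13491889  0.009     ] [[220.25265539 263.4924025 ]] [[360.08367348 239.32741049]
 [351.38971656 240.05077769]]
```

View pics/z0.png

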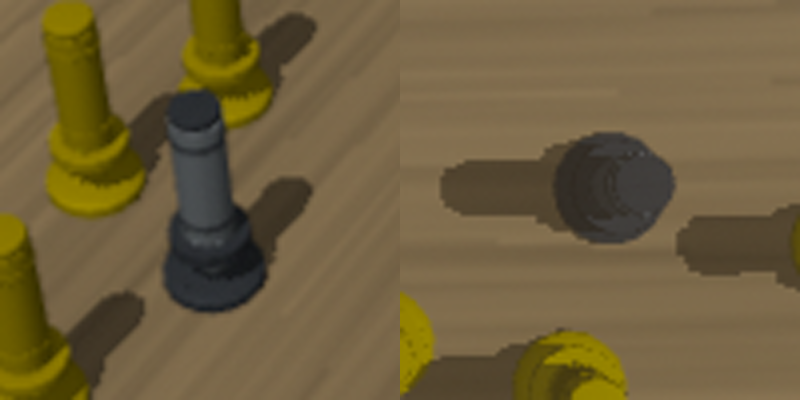

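```bash
python3 - <<'E'
from h import *
print('foot top',onz('top',(352.6,236.9),.009)); print('cap top',onz('top',(361,236.3),.114)); print('cap scene',onz('scene',(218.75,225.9),.114))
o1,d1=ray('top',(361,236.3));o2,d2=ray('scene',(218.75,225.9))
s=np.linalg.lstsq(np.c_[d1,-d2],o2-o1,rcond=None)[0];print('tri',o1+s[0]*d1,o2+s[1]*d2)
for n,p in(('y1',(430,251)),('y2',(295,279)),('y3',(347,292))): print(n,onz('top',p,.114))
print('baluster',onz('top',(250,217),.114))
# scene blank with looser mask
a=cv2.imread('pics/scene0.png');b=cv2.imread('pics/top0.png')
c=np.array([.6427,.0257]);t=np.linspace(0,2*np.pi,60)
for n,im,x,y in(('scene',a,300,200),('top',b,210,80)):
    im=im.copy()
    for q in (c,):
        P=proj(n,np.c_[q[0]+.055*np.cos(t),q[1]+.055*np.sin(t),.028+0*t])
        cv2.polylines(im,[np.round(P*16).astype(np.int32)],True,(0,0,255),1,shift=4)
    if n=='scene': A=cv2.resize(im[y:y+100,x:x+100],None,fx=4,fy=4)
    else: B=cv2.resize(im[y:y+100,x:x+100],None,fx=4,fy=4)
cv2.imwrite('pics/z1.png',np.hstack([A,B]))
E
```

```text
foot top [ 0.44516583 -0.13614961  0.009     ]
cap top [ 0.44443735 -0.13651192  0.114     ]
cap scene [ 0.44741886 -0.13473955  0.114     ]
tri [ 0.44443833 -0.13652151  0.11393062] [ 0.44720808 -0.13448934  0.11368864]
y1 [ 0.41915149 -0.24376924  0.114     ]
y2 [ 0.37984786 -0.03113583  0.114     ]
y3 [ 0.35806609 -0.11187042  0.114     ]
baluster [0.4786151  0.03780963 0.114     ]
```

View pics/z1.png

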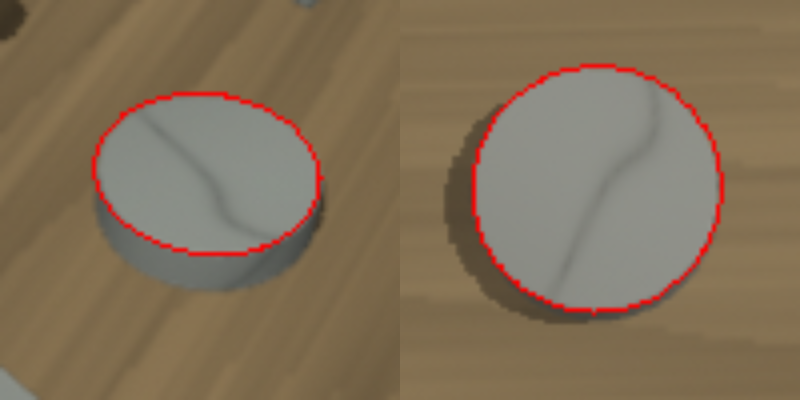

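The blank is at (0.643, 0.026): its measured radius is 55 mm and both views agree. The punch is at (0.4455, -0.136), and its cap triangulates to a height of 114 mm. Next, the grasp.

```bash
cat >> h.py <<'E'
def rot(phi):
    c,s=np.cos(phi),np.sin(phi);return np.array([[0,-s,c],[0,c,s],[-1,0,0]])
def st(m=''):
    s=manip.get_state();print(m,'t%.2f'%s['t'],np.round(s['eef_pos'],4),'F',np.round(s['wrist_force'],1),'T',np.round(s['wrist_torque'],2),'gap %.3f'%s['finger_gap']);return s
E
python3 - <<'E'
from h import *
R=rot(np.pi/4);p=[.4455,-.1358]
for z in(.084,.22): print(manip.inverse_kinematics([*p,z],R))
print(manip.inverse_kinematics([.6427,.0257,.1],R))
manip.move_ptp([*p,.22],R);st()
manip.move_linear([*p,.084],vel=.1);st()
manip.move_gripper(0.0,60);st('grip')
for n in("scene","top"): cv2.imwrite(f"pics/{n}1.png",manip.grab_frame(n))
a=cv2.imread('pics/scene1.png')
cv2.imwrite('pics/z2.png',cv2.resize(a[130:310,120:320],None,fx=3,fy=3))
E
```

```text
[-0.29587845 -0.12168488 -0.30425798  1.38822323  0.          0.48951971]
[-0.29587845 -0.11590258 -0.03673044  1.64996847  0.          0.48951971]
[0.03996626 0.29929975 0.17764891 1.44914549 0.         0.82536442]
 t1.92 [ 0.4454 -0.1364  0.22  ] F [-0.3  0.1 -1.1] T [-0.02  0.03  0.01] gap 1.001
 t3.42 [ 0.4459 -0.1359  0.0846] F [-0.4 -0.1 -0.7] T [ 0.01  0.01 -0.01] gap 1.003
grip t4.01 [ 0.4456 -0.1358  0.0843] F [-1.9  1.   3.4] T [ 0.07  0.17 -0.06] gap 0.280
```

View pics/z2.png

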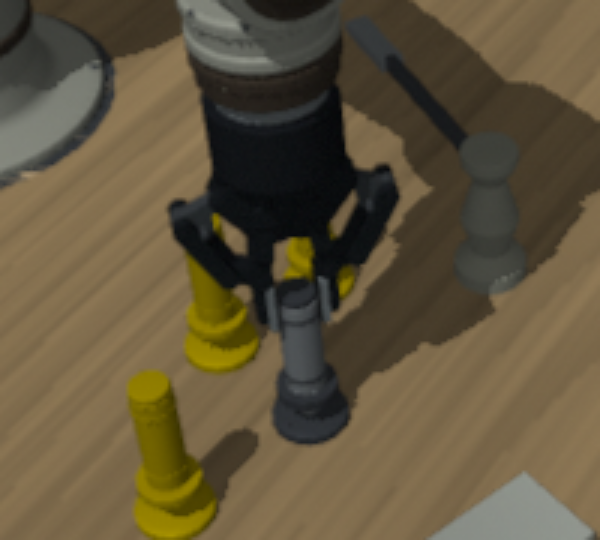

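The pads hold the upper barrel and the punch is still upright, with its foot at about (223,268). Next I'll lift it, carry it over the blank and look again before lowering.

```bash
python3 - <<'E'
from h import *
manip.move_linear([.4455,-.1358,.150],vel=.12);st('lift')
manip.move_linear([.6427,.0257,.150],vel=.15);st('over')
manip.move_linear([.6427,.0257,.122],vel=.08);st('low')
for n in("scene","top"): cv2.imwrite(f"pics/{n}2.png",manip.grab_frame(n))
a=cv2.imread('pics/scene2.png')
print(proj('scene',[[.6427,.0257,.038],[.6427,.0257,.152]]))
cv2.imwrite('pics/z3.png',cv2.resize(a[150:300,270:430],None,fx=4,fy=4,interpolation=cv2.INTER_CUBIC))
E
```

```text
lift t4.81 [ 0.4452 -0.1357  0.149 ] F [ 0.3  0.  -4.1] T [-0.03  0.03  0.01] gap 0.280
over t6.66 [0.6424 0.0253 0.1502] F [-0.1  0.6 -3.8] T [0.05 0.01 0.01] gap 0.279
low t7.16 [0.6423 0.0256 0.1214] F [ 0.3 -1.  -3.6] T [ 0.01  0.04 -0.01] gap 0.281
[[351.67635964 238.66342189]
 [356.6668107  194.38904529]]
```

View pics/z3.png

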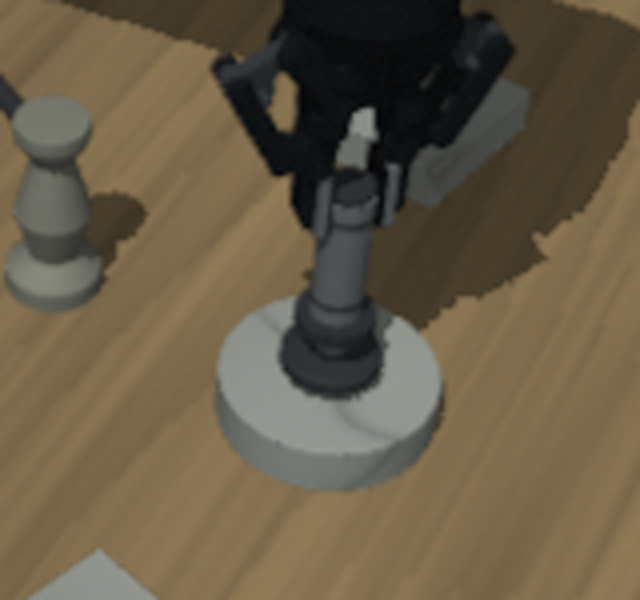

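View pics/top2.png

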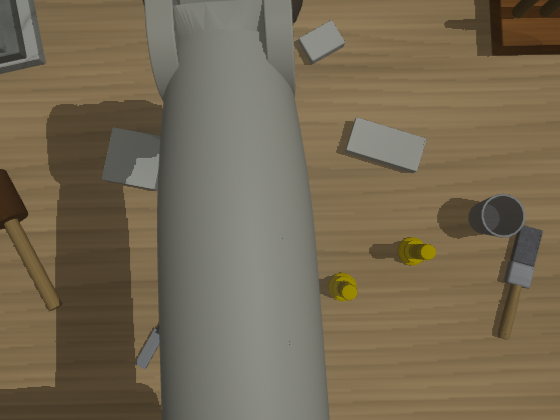

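```bash
python3 - <<'E'
from h import *
f=onz('scene',(353.1,240.0),.0374);c=onz('scene',(358.7,196.7),.1514);print(f,c)
d=np.array([.6427,.0257])-(f[:2]+c[:2])/2;print('corr',d)
assert np.linalg.norm(d)<.008
p=np.array([.6427,.0257])+d/2
manip.move_linear([*p,.122],vel=.05);st()
print(manip.move_linear([*p,.108],vel=.02,stop_force=4));st('contact')
E
```

```text
[0.64643249 0.02430399 0.0374    ] [0.64827494 0.02232147 0.1514    ]
corr [-0.00465371  0.00238727]
 t7.51 [0.6404 0.027  0.1224] F [ 1.1  0.3 -4.3] T [-0.03  0.04  0.03] gap 0.279
True
contact t8.04 [0.6404 0.0269 0.1117] F [-1.  -0.1  7.7] T [-0.02  0.13  0.  ] gap 0.276
```

```bash
python3 - <<'E'
from h import *
x,y=.6404,.0269
for z in(.1085,.1055,.100,.095):
    r=manip.move_linear([x,y,z],vel=.03,stop_force=24);st(f'{z} {r}')
    if r: break
manip.hold(.3);st('held')
cv2.imwrite('pics/scene3.png',manip.grab_frame('scene'))
a=cv2.imread('pics/scene3.png')
cv2.imwrite('pics/z4.png',cv2.resize(a[150:300,270:430],None,fx=4,fy=4,interpolation=cv2.INTER_CUBIC))
E
```

```text
0.1085 False t8.29 [0.6407 0.0269 0.1102] F [-3.  -0.1  8.8] T [-0.14  0.71  0.02] gap 0.278
0.1055 False t8.54 [0.6407 0.0269 0.1073] F [-3.4 -1.2 10.5] T [-0.12  0.72  0.01] gap 0.283
0.1 False t8.88 [0.6406 0.0269 0.1007] F [-1.6 -0.4  4. ] T [-0.    0.28  0.02] gap 0.279
0.095 True t9.09 [0.6407 0.0269 0.0983] F [-3.5  0.4  9.5] T [ 0.11  0.63 -0.02] gap 0.278
held t9.39 [0.6407 0.0269 0.0984] F [-2.9  1.5  7.1] T [-0.04  0.57  0.  ] gap 0.280
```

View pics/z4.png

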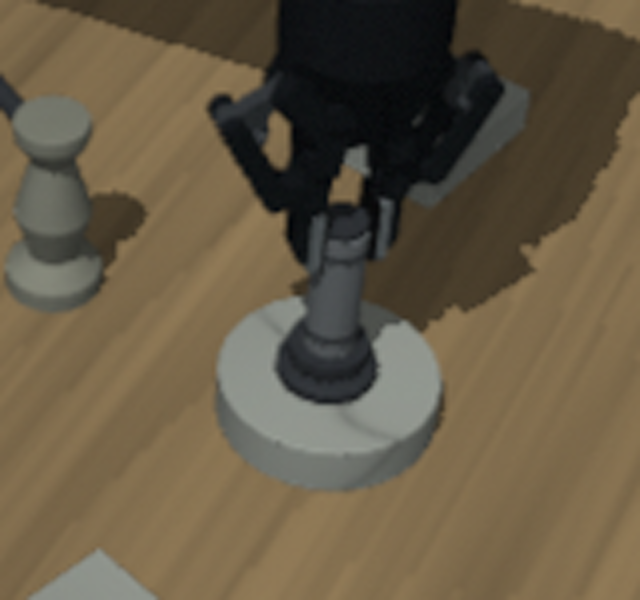

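The force peaked near 11 N, fell to 4 N, then rose sharply at the stop, 13.6 mm below contact. In the picture the collar is down by the foot. I'll press a little further to be sure it's fully down, then let the sleeve rise.

```bash
python3 - <<'E'
from h import *
x,y=.6404,.0269
for z in(.0975,.0968,.096):
    r=manip.move_linear([x,y,z],vel=.01,stop_force=12);s=st(f'{z} {r}')
    if r or s['wrist_force'][2]>16: break
manip.hold(.3);st('held')
manip.move_linear([x,y,.1045],vel=.03);st('up')
manip.move_linear([x,y,.1115],vel=.03);manip.hold(.2);st('up')
cv2.imwrite('pics/scene4.png',manip.grab_frame('scene'))
a=cv2.imread('pics/scene4.png')
cv2.imwrite('pics/z5.png',cv2.resize(a[150:300,270:430],None,fx=4,fy=4,interpolation=cv2.INTER_CUBIC))
E
```

```text
0.0975 False t9.69 [0.6406 0.0269 0.0984] F [-2.3 -0.6  7.2] T [-0.05  0.51  0.  ] gap 0.280
0.0968 False t9.94 [0.6407 0.0269 0.0983] F [-2.7 -0.3 11. ] T [-0.06  0.8   0.01] gap 0.279
0.096 False t10.19 [0.6408 0.0269 0.0983] F [-4.4 -0.4 14.8] T [-0.16  1.14  0.01] gap 0.279
held t10.49 [0.6408 0.0269 0.0983] F [-5.5 -0.4 15. ] T [-0.05  1.15 -0.  ] gap 0.280
up t10.93 [0.6407 0.0269 0.1059] F [-2.7  0.2  8.7] T [-0.05  0.65 -0.05] gap 0.281
up t11.51 [0.6407 0.0268 0.1119] F [-1.8 -0.8  6.7] T [-0.08  0.06 -0.05] gap 0.278
```

View pics/z5.png

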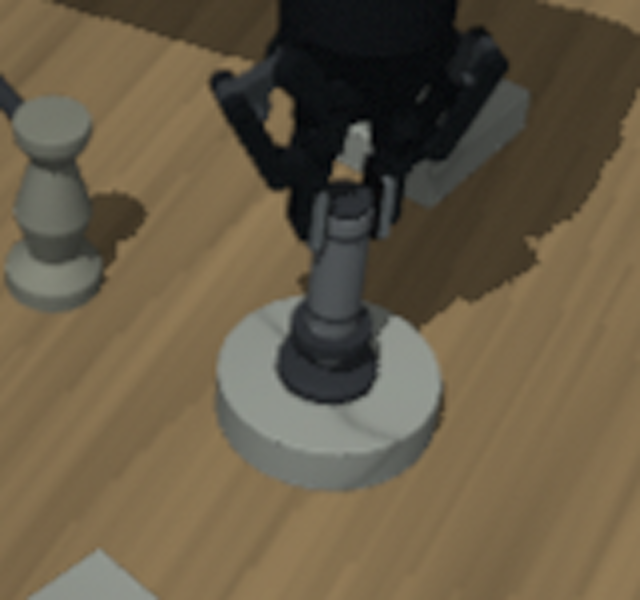

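It was at a hard stop: the height held at 0.0983 while the force rose to 15 N. The sleeve is back up. Next I'll release and retreat.

```bash
python3 - <<'E'
from h import *
x,y=.6404,.0269
manip.move_gripper(1.0);st('open')
manip.move_linear([x,y,.27],vel=.1);st('up')
manip.set_joints([-1.311,.087,.176,1.66,0,1.571]);st('home')
for n in("scene","top"): cv2.imwrite(f"pics/{n}5.png",manip.grab_frame(n))
a=cv2.imread('pics/scene5.png');b=cv2.imread('pics/top5.png')
print(proj('scene',[[.6427,.0257,.028],[.6427,.0257,.142]]),proj('top',[[.6427,.0257,.028],[.6427,.0257,.142]]))
cv2.imwrite('pics/z6.png',np.hstack([cv2.resize(a[180:280,300:400],None,fx=4,fy=4,interpolation=cv2.INTER_CUBIC),cv2.resize(b[80:180,210:310],None,fx=4,fy=4,interpolation=cv2.INTER_CUBIC)]))
E
```

```text
open t12.18 [0.6404 0.0269 0.1114] F [ 0.1 -0.3  0.1] T [-0.01  0.    0.03] gap 1.000
up t13.92 [0.6403 0.0269 0.2694] F [0.5 0.3 0.4] T [ 0.01  0.03 -0.03] gap 1.002
home t16.57 [ 0.1419 -0.5314  0.2263] F [ 0.7 -0.1 -0.6] T [-0.   -0.09  0.02] gap 1.002
[[351.2735073  242.23745484]
 [356.19745941 198.55304485]] [[258.69712341 126.67575178]
 [254.7955686  110.40074574]]
```

View pics/z6.png

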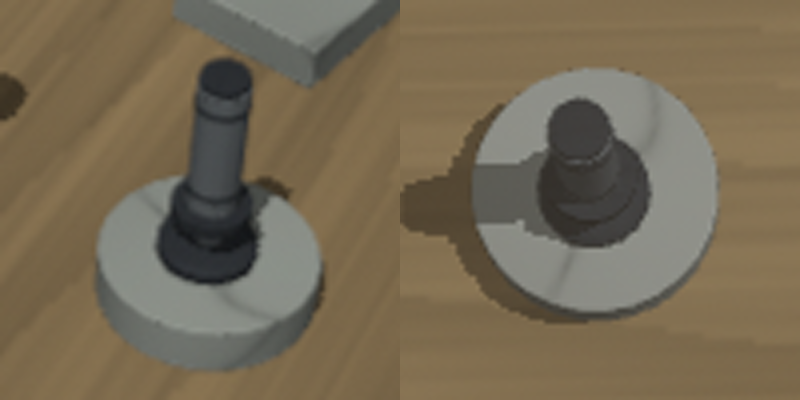

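In the top view the cap is at about (254.5, 111.7), and dead centre would be (254.8, 110.4), so it is about 2 mm off. In the scene view the cap is at about (356, 200) against (356.2, 198.6). The punch is upright and its foot is central on the flat blank.

```bash
python3 -c "
from workcell import manip
manip.close_job()"
```

```text
the job is handed in; nothing more can be done
```

I centre-marked the round blank with the steel punch, left the punch standing on it, and handed the job in. The last recorded clock reading was 16.6 s, just before the final pictures; no verdict was reported.

- **Press:** I held the punch by its barrel and pressed. The force rose to about 11 N, dropped to about 4 N at the trip, then met a hard stop 13.4 mm below first contact. The height did not change as the force went up to 15 N.
- **Sleeve return:** The sleeve came back to its contact height before I released it.
- **Final pictures:** Both views show the punch upright and released, with the sleeve up, about 2–3 mm from the centre of the blank. The blank is flat, and the arm is back at its start position, touching nothing.
- **Disagreements:** The two cameras differed by about 3 mm on the punch position, so I applied half of the correction the scene view suggested. The travel is 0.6 mm short of the nominal 14 mm, because first contact was only detected once the force had risen about 4 N. One press step also stopped early on its 24 N force-change limit as the sleeve hit the stop, while the readings after it showed 15 N or less.

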